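Level the tilting model table and pack its foot with shims

TASK

Press the raised tail of the tilting model table down until its catch holds the table level, and let go of it. Then slide shims, bevelled end first, between the packing block and the sprung foot under the table's other end, one flat on top of another and each in to about the back stop, until the gap is closed and the last shim pushes the foot up by feel. Finish still gripping that last shim, with the stack in place and resting on the block, and leave the other things on the bench alone.

Things in the scene. Friction and masses are not known exactly. Their poses are not given: they have to be found in the camera images.
- stand: fixed stand of the tilting model table: grey base plate 16 thick, x -85..+51, y -180..+140 mm; two dark cheeks carry the pivot 99 mm up. Origin at bench level under the pivot; x points away from the robot, y along the table from its tail (-y, robot's right) to its nose, z up. The plaster model fixed on the table reaches 140 mm above the bench.
- table (a joint): tilt of the aluminium table (48 wide, 242 long, 10 thick, underside 94 mm up when level) about the stand's x axis: 0 = tail up, nose down (start, a spring returns it there); 0.14 rad = level. The tail must be pushed down with about 4 to 8 N; just before level a sprung catch at the tail's end snaps over and holds the table level against its stop.
- tail_pad (a point): centre of the top of the round black pad, 36 mm across, on the tail of the table: press here, straight down. It stands at 110 mm when the table is level and 16 mm higher at the start; in the stand's frame it lies at y = -116 mm, x = 0.
- foot (a joint): lift of the sprung steel foot in the nose of the table, m: 0 = fully out (start), up to 0.014 when pushed up. Its spring pushes down with 3 N at 0 and 0.35 N more per mm.
- foot_tip (a point): lowest point of the foot's dome (24 mm across, smooth steel, clear of the table's underside). When the table is level it stands 62.5 mm above the bench; at the start 11 mm lower. The gap to be packed is from here down to block_top.
- packing_block: dark steel block, 24 wide (y), standing on the base plate under the foot; fixed, its height differs between starts. Its flat top runs from 115 mm in front of the foot (x = -115; from -70 on as a 12 thick overhang) to the face of the back stop at x = +28 mm, 26 mm high. Origin straight under the foot, 40 mm below the flat top; axes as the stand, x away from the robot.
- block_top (a point): point on the flat top of the packing block straight under the foot (when the table is level), in the stand's frame at x = 0, y = +80 mm, axes as the block. Its height is 40 to 51 mm, so the gap under the foot of the level table is 11.5 to 22.5 mm: two or three shims.
- shim_1: one of three equal loose dark grey metal shims, 140 x 30 x 8 mm, 85 g, lying flat. Origin at the centre of the underside; x along it to the bevelled end (top slopes from 8 to 2 mm over the last 20 mm), z up. The tail (cut corners, last 12 mm narrowing to 20) has a light dot at x = -60. Grip across the width near x = -40 mm; the block is narrower.
- shim_1_nose (a point): middle of the lower edge of that shim's bevelled end, 70 mm from its origin
- shim_2: one of three equal loose dark grey metal shims, 140 x 30 x 8 mm, 85 g, lying flat. Origin at the centre of the underside; x along it to the bevelled end (top slopes from 8 to 2 mm over the last 20 mm), z up. The tail (cut corners, last 12 mm narrowing to 20) has a light dot at x = -60. Grip across the width near x = -40 mm; the block is narrower.
- shim_2_nose (a point): middle of the lower edge of that shim's bevelled end, 70 mm from its origin
- shim_3: one of three equal loose dark grey metal shims, 140 x 30 x 8 mm, 85 g, lying flat. Origin at the centre of the underside; x along it to the bevelled end (top slopes from 8 to 2 mm over the last 20 mm), z up. The tail (cut corners, last 12 mm narrowing to 20) has a light dot at x = -60. Grip across the width near x = -40 mm; the block is narrower.
- shim_3_nose (a point): middle of the lower edge of that shim's bevelled end, 70 mm from its origin
- grey_stone: flat round dark grinding stone, 61 mm across, 12 thick mm; bystander, leave it alone. Origin at the centre of its underside.
- loose_model: loose tan plaster jaw model, 52 x 68 x 32 mm; bystander, leave it alone. Origin at the centre of its underside.
- roll: turquoise roll, 55 across, 24 high mm; bystander, leave it alone. Origin at the centre of its underside.
- salve_jar: jar with a blue cap, 60 across, 52 high mm; bystander, leave it alone. Origin at the centre of its underside.
- carver: thin metal wax carver, 143 long mm; bystander, leave it alone. Origin at the centre of its underside.
Things that resemble listed ones, but are neither listed nor needed, are in the scene too. Leave any green or orange look-alike of the shim_3 alone.

How it is judged:
By the outcome, as a careful person would: the job done as asked, in the order asked, and still so for the second after the job is handed in, while the arm keeps its last pose, push and grip.
It also fails if it takes over 72 s, if anything falls off the work surface, if the arm or the gripper's body presses on something with over 40 N, if the wrist force passes 120 N, or if a joint passes its speed limit or range.

ROBOT

A 7-joint arm with a two-finger parallel gripper is mounted at the origin on a cart in front of the work surface, level with it; the furniture and walls round the work are solid. World frame = base frame: x ahead of the robot, y to its left, z up, the work surface at z = 0. Lengths are in m, angles in rad, forces in N, time in s.
With the tool pointing down it reaches from about 0.4 to 0.875 m from the base axis. Payload 6.5 kg.
Tool frame: the origin (TCP) lies midway between the tips of the shut fingers; the grasp point (between the pads) lies 19 mm behind it; z points along the fingers, y is the line along which they close (so a half turn about z gives the same grasp; the last joint's range is limited). The gripper opens to 88 mm and grips with 3 to 60 N. Pads are 18 mm wide; open, the fingers measure 123 mm over their backs; the gripper's body (75 mm by 187 mm) begins 45 mm behind the grasp point.
Start: joints at [1.048, 0.536, -0.004, 1.538, 0.003, 1.067, -0.071], TCP at [0.287, -0.583, 0.239] pointing down, gripper open.
Joint ranges: [-2.7, 2.7], [-0.37, 2.16], [-1.27, 1.26], [0.24, 2.4], [-1.31, 4.45], [0.19, 1.91], [-2.76, 2.76]. Speed limits (rad/s): [2.39, 2.39, 3.14, 3.14, 3.14, 3.14, 3.14].

INTERFACE

Orientations are given as a unit quaternion [w, x, y, z].
In Python, from bench import observe, grab_frame, hand_in gives the robot as it stands.
- The arm moves only by the tool servo_tool, never from a script. Its arguments are lists of equal length, an entry for each row: "offset": the shift along the tool's x, y, z in mm, a list of three; "yaw": the turn about the tool's z in degrees; "hand": the finger opening in mm, from 0 to 88.1. In form: {"offset": [[tx, ty, tz], ...], "yaw": [yaw, ...], "hand": [hand, ...]}. A call has 1 to 8 rows; each row is the pose to reach, as a shift and turn from the pose commanded when the call began, along the tool's axes at that moment; what a row does not reach only later rows make up. A row lasts 1/10 s, in which the tool goes at most 50 mm and 8.59 degrees, less where a joint would pass 70% of its speed; a pose out of reach is approached as far as the arm can. A call with a gripper value outside its range is refused whole. The fingers move at their own pace and stop on an object; the grip force is fixed at half the most. Time passes only in rows, so rows that repeat a pose let the fingers close. It gives the time, the measured TCP pose, the force, the opening and the grip force at its end, in the units of the state.
- observe(): the state, without advancing time (a new reading comes with each control period).
- grab_frame(name): name is "scene" or "side" or "wrist"; returns a dict with "color" (400x640x3 uint8, red, green, blue), "depth" (400x640 float32, m along the optical axis (not along the pixel's ray), 0 where there is no reading), "K" (3x3 intrinsics, pixels), "origin" and "rotation" of the camera in the world. Camera axes: x right, y up, looking along -z (the intrinsics and any distortion apply to the point x, -y, -z); pixel columns grow to the right and rows downward; lengths in m; the calibration is good to about 2 mm. A picture is of the moment at which its call begins.
- hand_in(): hands the job in; it is judged then, once.
The state is a dict: "time": time; "joints": joint angles; "qd": joint speeds; "effort": joint torques, N m; "tool_pos": TCP position; "tcp_rot": TCP orientation; "ft_force": force on the tool from outside, world axes, zero at the start; "torque": the same for the moment, N m; "width": finger opening in m; "grasp_force": force on a finger pad.
Only numpy, scipy, OpenCV 4.12 (cv2) and the standard library are available. Lean on these libraries where they do the work, as an engineer would, in place of code of your own. Each camera call takes 0.05 s, during which the arm holds its last target. There are 200 camera calls.

## Working session

There is one attempt and no reset: what is moved stays moved. The work goes in short steps, Python scripts to look and compute and a tool call to move; the robot and the scene stay as the last step left them, time stands still between calls to the robot, and variables do not carry over. Pictures are saved under pics/ and viewed, at most 10 in all, crops included, and the job is handed in when it is done.

Besides the shell and the picture viewer there is one more tool, called after "Call:" as name(argument=value, ...) on one line, values as JSON. servo_tool: Moves the arm, as the interface text tells. Its arguments: {"type":"object","properties":{"offset":{"type":"array"},"yaw":{"type":"array"},"hand":{"type":"array"}},"required":["offset","yaw","hand"]}

```bash
ls && mkdir -p pics && python3 - <<'E'
from bench import *
import cv2,numpy as np,pickle
s=observe();print({k:np.round(v,3) for k,v in s.items()})
F={}
for n in("scene","side","wrist"):
    f=grab_frame(n);F[n]=f;print(n,np.round(f["K"],1).tolist(),np.round(f["origin"],3),np.round(f["rotation"],3).tolist(),[k for k in f])
    cv2.imwrite(f"pics/{n}0.png",f["color"][...,::-1])
pickle.dump(F,open("f0.pkl","wb"))
E
```

```text
pics
{'time': np.float64(0.0), 'joints': array([ 1.048,  0.537, -0.004,  1.539,  0.003,  1.067, -0.071]), 'qd': array([-0.   ,  0.   ,  0.001, -0.001,  0.   ,  0.001,  0.002]), 'effort': array([-0.0000e+00, -5.7100e+01,  9.9100e-01, -2.5161e+01, -5.6000e-02,
        1.8000e-02,  0.0000e+00]), 'tool_pos': array([ 0.286, -0.583,  0.238]), 'tcp_rot': array([-0.001,  0.974,  0.226, -0.   ]), 'ft_force': array([-0.609,  0.085, -0.935]), 'torque': array([-0.033,  0.013, -0.026]), 'grasp_force': np.float64(0.0), 'width': np.float64(0.088)}
scene [[400.4, 0.0, 324.1], [0.0, 400.4, 202.2], [0.0, 0.0, 1.0]] [-0.25  -0.979  0.896] [0.83, 0.46, -0.152, -0.274] ['color', 'depth', 'K', 'origin', 'rotation']
side [[504.5, 0.0, 325.4], [0.0, 504.5, 201.1], [0.0, 0.0, 1.0]] [0.367 1.508 1.081] [-0.044, -0.023, 0.469, 0.882] ['color', 'depth', 'K', 'origin', 'rotation']
wrist [[330.2, 0.0, 314.2], [0.0, 330.2, 202.5], [0.0, 0.0, 1.0]] [ 0.352 -0.551  0.383] [0.84, -0.119, 0.075, -0.524] ['color', 'depth', 'K', 'origin', 'rotation']
```

View pics/scene0.png

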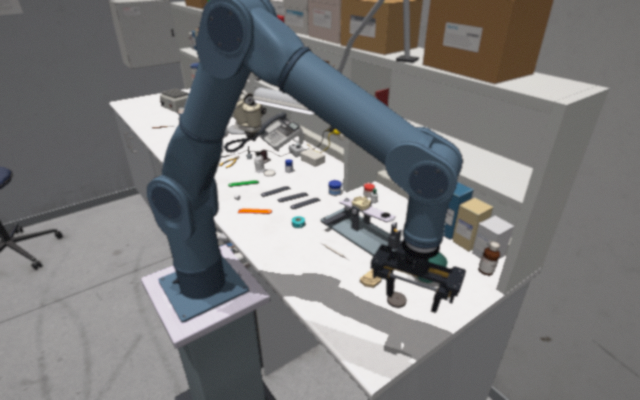

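View pics/side0.png

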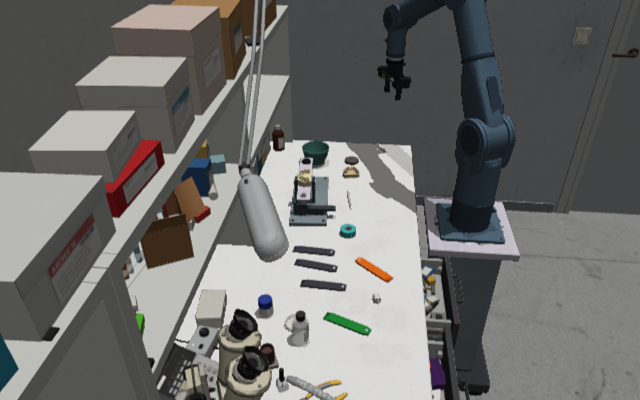

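Scene view: three grey shims at about (275,191), (293,198), (305,203); the green (243,183) and orange (254,211) look-alikes differ in colour. The stand is at about (365,215). Side view: shims at (323,286), (316,265), (314,251), and the table at about (308,200). Next I turn this into world coordinates.

```bash
cat > h.py <<'E'
import numpy as np,cv2
from scipy.spatial.transform import Rotation as R
def rot(f):
    q=np.array(f["rotation"]); return q if q.shape==(3,3) else R.from_quat(q[[1,2,3,0]]).as_matrix()
def ray(f,u,v):
    K=f["K"];u=np.asarray(u,float);v=np.asarray(v,float)
    d=np.stack([(u-K[0,2])/K[0,0],-(v-K[1,2])/K[1,1],-np.ones_like(u)],-1)
    return d@rot(f).T
def plane(f,u,v,z):
    d=ray(f,u,v);o=np.array(f["origin"]);return o+d*((z-o[2])/d[...,2])[...,None]
def cloud(f):
    h,w=f["depth"].shape;v,u=np.mgrid[:h,:w]
    P=np.array(f["origin"])+ray(f,u,v)*f["depth"][...,None];P[f["depth"]<=0]=np.nan;return P
def proj(f,p):
    c=(np.asarray(p)-f["origin"])@rot(f);K=f["K"]
    return np.stack([K[0,2]+K[0,0]*c[...,0]/-c[...,2],K[1,2]+K[1,1]*c[...,1]/c[...,2]],-1)
E
python3 - <<'E'
from h import *;import pickle
F=pickle.load(open("f0.pkl","rb"))
for n in("side","scene"):
    f=F[n];P=cloud(f);c=f["color"].astype(int)
    dark=(c.max(2)<110)&(c.max(2)-c.min(2)<30)
    m=(dark&(P[...,0]>.25)&(P[...,0]<.9)&(abs(P[...,1])<.8)&(P[...,2]<.03)&(P[...,2]>-.02)).astype(np.uint8)
    k,l,st,ce=cv2.connectedComponentsWithStats(m)
    for i in range(1,k):
        if st[i,4]<60: continue
        v,u=np.nonzero(l==i);q=plane(f,u,v,.007);
        r=cv2.minAreaRect((q[:,:2]*1000).astype(np.float32))
        print(n,st[i],np.round(np.nanmedian(P[l==i],0),3),[np.round(a,1) for a in r])
    # table region top view
    top=np.zeros((600,600,3),np.uint8)
f=F["side"]
P=cloud(f);ok=(P[...,0]>.3)&(P[...,0]<1.)&(P[...,1]>-.7)&(P[...,1]<.3)&(P[...,2]>.005)&(P[...,2]<.5)
img=np.zeros((500,350,3),np.uint8)
o=np.argsort(np.where(ok,P[...,2],-1).ravel())
for i in o:
    if ok.ravel()[i]:
        p=P.reshape(-1,3)[i]; a,b=int((1.0-p[0])*500),int((.3-p[1])*500)
        cv2.rectangle(img,(a,b),(a+1,b+1),tuple(int(x) for x in f["color"].reshape(-1,3)[i][::-1]),-1)
a=cv2.resize(f["color"][140:310,200:420,::-1],None,fx=2.5,fy=2.5,interpolation=cv2.INTER_CUBIC)
s=np.zeros((600,800,3),np.uint8);s[:425,:550]=a;s[:500,550:800]=cv2.resize(img,(250,357)).repeat(1,0)[:500] if 0 else 0
s[:357,550:]=cv2.resize(img,(250,357))
cv2.imwrite("pics/top0.png",s[:430])
E
```

```text
side [257 147  14  29  78] [ 0.818 -0.347  0.017] [array([ 822.7, -367.8]), array([247.9,  13.6]), np.float64(89.7)]
side [345 157  14   8  87] [ 0.445 -0.401  0.01 ] [array([ 444.7, -405.1]), array([56.5, 61.7]), np.float64(5.8)]
side [312 160  13   8  71] [ 0.585 -0.353  0.01 ] [array([ 585.4, -364.4]), array([50.8, 60.5]), np.float64(5.8)]
side [289 185  44  33 210] [0.593 0.023 0.016] [array([618.6, -43.9]), array([116.3, 265.2]), np.float64(41.0)]
side [306 193  22  13  66] [ 0.576 -0.05   0.015] [array([575.1, -71.1]), array([ 63.3, 103.7]), np.float64(42.6)]
side [289 222  38   4 113] [0.576 0.074 0.009] [array([574.9,  72.4]), array([133.3,  18. ]), np.float64(3.1)]
side [218 237  35   9 191] [0.802 0.208 0.017] [array([804.3, 194.2]), array([ 33.3, 118.3]), np.float64(89.4)]
side [293 246  42  10 253] [0.536 0.216 0.006] [array([534.6, 216.5]), array([ 32.7, 137.2]), np.float64(86.4)]
side [294 259  44  13 283] [0.52  0.288 0.006] [array([519.5, 288.8]), array([ 33.1, 137.3]), np.float64(80.0)]
side [300 280  46  11 322] [0.489 0.378 0.006] [array([487.1, 377. ]), array([ 32
[... 341 characters left out ...]
, np.float64(83.9)]
side [268 356  11  13  60] [0.585 0.687 0.013] [array([587.6, 677.2]), array([21.4, 36.1]), np.float64(28.0)]
scene [280 194  27   7  60] [0.517 0.278 0.005] [array([516.9, 276.7]), array([ 17.3, 118.8]), np.float64(79.8)]
scene [294 199  24   9  66] [0.533 0.208 0.005] [array([532.7, 205.1]), array([ 18.3, 112.8]), np.float64(86.4)]
scene [328 214  24  16  90] [0.561 0.001 0.019] [array([563.8,   9.7]), array([137.2,  35.7]), np.float64(4.1)]
scene [351 218  51  34 362] [ 0.62  -0.116  0.014] [array([ 621.8, -129.4]), array([ 83.2, 230.9]), np.float64(5.2)]
scene [415 277  25  10 105] [ 0.572 -0.416  0.   ] [array([ 573.7, -414.2]), array([22.5, 76.5]), np.float64(25.2)]
```

View pics/top0.png

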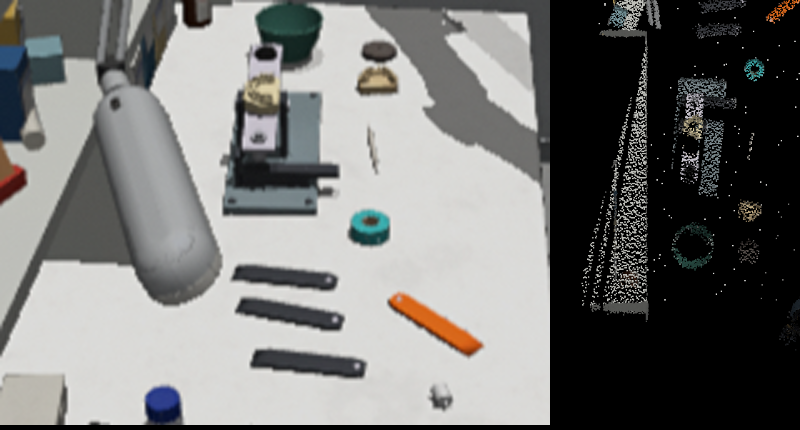

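The crop confirms the shims: three dark grey strips, at crop (285,277), (290,313), (308,363), with their light-dotted tails toward the robot. The orange and green ones are decoys. The table's black pad is at crop (265,52), and the packing block bar runs from (240,168) to (338,170). Next: the stand's pose and the lamp's position.

```bash
python3 - <<'E'
from h import *;import pickle
F=pickle.load(open("f0.pkl","rb"));f=F["side"];P=cloud(f)
for nm,u,v,z in(("corner nose-front",318,212,.016),("nose-back",223,212,.016),("tail-front",310,94,.016),("pad",265,52,.126),("block front end",338,171,.045)):
    print(nm,np.round(plane(f,200+u/2.5,140+v/2.5,z),3))
print("lamp",np.round(P[200:250:10,250],3),np.round(P[180:250:12,262],3),np.round(P[248:260:3,275],3))
c=f["color"].astype(int);ok=(P[...,0]>.4)&(P[...,0]<.75)&(P[...,1]>-.05)&(P[...,1]<.09)&(P[...,2]>.03)&(P[...,2]<.065)&(c.max(2)<70)
print(ok.sum(),np.nanpercentile(P[ok],[2,10,50,90,98],axis=0).round(3))
g=F["scene"];P2=cloud(g)
for u,v in((190,0),):pass
for n,a in(("side",P),("scene",P2)):
    q=a.reshape(-1,3);q=q[(q[:,0]>.3)&(q[:,0]<.8)&(q[:,1]>-.5)&(q[:,1]<.5)&(q[:,2]>.15)]
    h,e=np.histogramdd(q,bins=[np.arange(.3,.81,.1),np.arange(-.5,.51,.1),[.15,.3,.5,.8]])
    for i in zip(*np.nonzero(h>30)):print(n,[round(e[k][i[k]],2) for k in range(3)],h[i])
E
```

```text
corner nose-front [0.503 0.082 0.016]
nose-back [0.636 0.096 0.016]
tail-front [ 0.547 -0.236  0.016]
pad [ 0.61  -0.173  0.126]
block front end [0.48  0.02  0.045]
lamp [[0.658 0.484 0.379]
 [0.649 0.525 0.377]
 [0.643 0.554 0.369]
 [0.637 0.585 0.363]
 [0.751 0.209 0.028]] [[0.649 0.382 0.376]
 [0.634 0.454 0.385]
 [0.621 0.513 0.389]
 [0.612 0.56  0.387]
 [0.604 0.6   0.382]
 [0.596 0.64  0.379]] [[0.567 0.643 0.362]
 [0.566 0.647 0.356]
 [0.567 0.648 0.348]
 [0.567 0.647 0.338]]
277 [[ 0.488 -0.048  0.031]
 [ 0.506 -0.     0.034]
 [ 0.569  0.02   0.041]
 [ 0.622  0.031  0.053]
 [ 0.633  0.034  0.064]]
side [np.float64(0.6), np.float64(-0.0), np.float64(0.5)] 131.0
side [np.float64(0.6), np.float64(0.1), np.float64(0.5)] 248.0
side [np.float64(0.6), np.float64(0.2), np.float64(0.3)] 69.0
side [np.float64(0.6), np.float64(0.2), np.float64(0.5)] 60.0
side [np.float64(0.6), np.float64(0.3), np.float64(0.3)] 141.0
side [np.float64(0.6), np.float64(0.4), np.float64(0.3)] 669.0
side [np.float64(0.7), np.float64(-0.5), np.float64(0.3)] 174.0
side [np.float64(0.7), np.float64(-0.5), np.fl
[... 1886 characters left out ...]
t64(0.7), np.float64(-0.4), np.float64(0.5)] 4140.0
scene [np.float64(0.7), np.float64(-0.3), np.float64(0.5)] 2535.0
scene [np.float64(0.7), np.float64(-0.2), np.float64(0.5)] 1465.0
scene [np.float64(0.7), np.float64(-0.1), np.float64(0.5)] 702.0
scene [np.float64(0.7), np.float64(-0.0), np.float64(0.5)] 1533.0
scene [np.float64(0.7), np.float64(0.1), np.float64(0.15)] 269.0
scene [np.float64(0.7), np.float64(0.1), np.float64(0.3)] 127.0
scene [np.float64(0.7), np.float64(0.1), np.float64(0.5)] 1393.0
scene [np.float64(0.7), np.float64(0.2), np.float64(0.5)] 848.0
scene [np.float64(0.7), np.float64(0.3), np.float64(0.5)] 795.0
scene [np.float64(0.7), np.float64(0.4), np.float64(0.5)] 565.0
```

```bash
cat >> h.py <<'E'
def plan(*targets):
    """targets (x,y,z in m, heading deg of tool x in world) -> offsets from the current pose"""
    from bench import observe
    s=observe();q=np.array(s["tcp_rot"]);M=R.from_quat(q[[1,2,3,0]]).as_matrix();p=np.array(s["tool_pos"])
    h0=np.degrees(np.arctan2(M[1,0],M[0,0]))
    print("t",round(float(s["time"]),2),"pos",p.round(4),"head",round(h0,2),"tilt",M[:2,2].round(4),"F",np.round(s["ft_force"],1),"w",round(float(s["width"])*1000,1))
    for t in targets:
        print("off",(M.T@(np.array(t[:3])-p)*1000).round(1).tolist(),"yaw",round(float(h0-t[3]),2))
E
python3 -c "
from h import *
plan((.5,-.06,.3,7.5))"
```

```text
t 0.15 pos [ 0.2865 -0.583   0.2381] head 26.18 tilt [-0.0006  0.0011] F [0.  0.1 0.6] w 88.3
off [422.3, -375.2, -61.5] yaw 18.68
```

Call:
servo_tool(offset=[[422,-375,-62],[422,-375,-62],[422,-375,-62],[422,-375,-62],[422,-375,-62],[422,-375,-62],[422,-375,-62],[422,-375,-62]], yaw=[18.7,18.7,18.7,18.7,18.7,18.7,18.7,18.7], hand=[0,0,0,0,0,0,0,0])

```text
time: 0.95
tool_pos: [0.4372, -0.2132, 0.2826]
tcp_rot: [0.0, 0.998, 0.065, 0.0]
ft_force: [1.9, -0.1, -0.9]
width: 0.0261
grasp_force: 0.0
```

```bash
python3 -c "
from h import *
plan((.5,-.06,.3,7.5))"
```

```text
t 0.95 pos [ 0.4372 -0.2132  0.2826] head 7.47 tilt [ 0.     -0.0002] F [ 1.9 -0.1 -0.9] w 26.1
off [82.2, -143.8, -17.4] yaw -0.03
```

Call:
servo_tool(offset=[[82,-144,-17],[82,-144,-17],[82,-144,-17],[82,-144,-17],[82,-144,-17]], yaw=[0,0,0,0,0], hand=[0,0,0,0,0])

```text
time: 1.45
tool_pos: [0.5003, -0.0585, 0.2995]
tcp_rot: [-0.001, 0.998, 0.068, 0.0]
ft_force: [-0.5, -0.9, -0.3]
width: 0.0004
grasp_force: 0.0
```

```bash
python3 - <<'E'
from h import *;from bench import *;import pickle
plan()
f=grab_frame("wrist");pickle.dump(f,open("w1.pkl","wb"));cv2.imwrite("pics/w1.png",f["color"][...,::-1]);print(f["origin"])
E
```

```text
t 1.45 pos [ 0.5003 -0.0585  0.2995] head 7.81 tilt [0.0005 0.0011] F [-0.5 -0.9 -0.3] w 0.4
[ 0.57209507 -0.04879815  0.44483036]
```

View pics/w1.png

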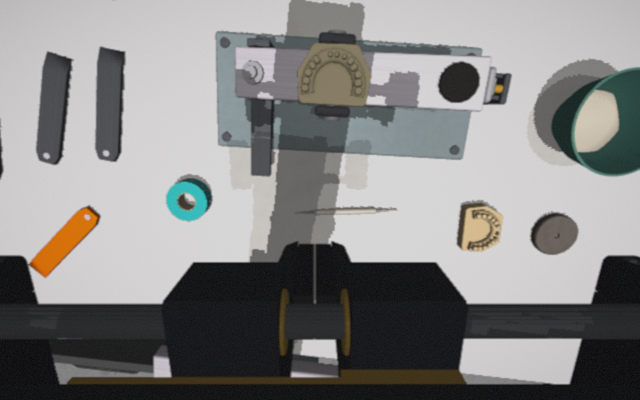

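Wrist view: pad at (459,82), base plate corners at about (217,32), (219,147), (462,158), (482,48), block bar at (262,110-175), two grey shims at (54,108) and (111,105), and bystanders clear.

```bash
python3 - <<'E'
from h import *;import pickle
f=pickle.load(open("w1.pkl","rb"));c=f["color"].astype(int);P=cloud(f)
hsv=cv2.cvtColor(f["color"],cv2.COLOR_RGB2HSV)
# pad
m=((c.max(2)<60)).astype(np.uint8);m[:, :430]=0;m[:,482:]=0;m[:55]=0;m[110:]=0
k,l,st,ce=cv2.connectedComponentsWithStats(m);i=1+np.argmax(st[1:,4]);print("pad",st[i],ce[i],"depth",np.nanmedian(P[l==i],0).round(4),"plane",plane(f,*ce[i],.126).round(4))
# block: dark points around column 262, rows 120..175
m=(c.max(2)<90).astype(np.uint8);m[:,:240]=0;m[:,285:]=0;m[:118]=0;m[185:]=0
for r in range(110,180,4):
    row=c[r,245:280].max(1);print(r,row.tolist()[::2],np.round(P[r,262],4))
# base plate lines: left edge, bottom edge
print(c[90,208:232].max(1),c[140:165,340].max(1),c[140:165,420].max(1),c[140:165,230].max(1))
E
```

```text
pad [ 439   63   40   39 1185] [458.41603376  81.98649789] depth [ 0.6111 -0.1757  0.1253] plane [ 0.6111 -0.1754  0.126 ]
110 [138, 91, 92, 62, 58, 58, 56, 58, 60, 59, 57, 59, 57, 41, 48, 89, 93, 92] [0.56   0.0119 0.0421]
114 [132, 91, 89, 63, 56, 58, 56, 56, 61, 57, 59, 59, 59, 40, 52, 88, 88, 87] [0.5555 0.0115 0.0422]
118 [156, 105, 90, 62, 58, 60, 57, 59, 59, 58, 59, 58, 58, 37, 57, 121, 148, 145] [0.5511 0.0108 0.0442]
122 [155, 154, 146, 85, 57, 62, 57, 57, 61, 59, 59, 59, 57, 37, 68, 148, 153, 152] [0.5465 0.0104 0.0437]
126 [153, 153, 155, 90, 59, 89, 73, 70, 83, 96, 101, 101, 99, 47, 102, 156, 154, 136] [0.5418 0.0101 0.0429]
130 [155, 153, 154, 91, 59, 96, 95, 94, 98, 102, 102, 102, 95, 41, 99, 154, 153, 137] [0.5371 0.0098 0.0424]
134 [155, 155, 154, 110, 98, 94, 84, 83, 87, 84, 83, 87, 81, 39, 89, 132, 137, 118] [0.5324 0.0094 0.0418]
138 [155, 156, 152, 109, 96, 86, 87, 90, 92, 94, 94, 100, 99, 52, 91, 130, 130, 81] [0.5279 0.0087 0.0438]
142 [135, 150, 152, 104, 91, 84, 86, 84, 84, 85, 84, 85, 81, 54, 99, 134, 131, 83] [0.5233 0.0082 0.0443]
146 [122, 120, 127, 96, 84
[... 666 characters left out ...]
7, 85, 87, 75, 148, 201, 196, 124, 104] [0.4893 0.0052 0.0437]
174 [201, 199, 198, 130, 91, 92, 84, 85, 84, 86, 86, 85, 79, 168, 199, 175, 104, 106] [0.484  0.0049 0.0426]
178 [201, 201, 198, 200, 198, 200, 198, 198, 199, 199, 200, 197, 198, 196, 199, 175, 104, 105] [ 0.4689  0.0102 -0.0011]
[211 213 210 212 212 213 212 211 191 154 151 159 161 159 157 157 157 155
 154 153 152 154 156 156] [ 92  94  93  93  91  91  85  74  73  75  68  68  85 129 136 137 140 140
 141 140 138 148 165 171 170] [146 147 147 147 148 147 148 148 147 145 148 145 148 146 147 144 133 152
 204 215 214 213 214 214 213] [127 133 136 134 130 122 139 186 196 197 196 197 196 199 201 201 199 199
 199 200 200 199 198 200 206]
```

```bash
python3 - <<'E'
from h import *;import pickle
f=pickle.load(open("w1.pkl","rb"));g=f["color"].astype(float).max(2)
def edge(line,a,b,thr): # first crossing below thr going a->b
    for i in range(a,b):
        if line[i]>=thr>line[i+1]: return i+(line[i]-thr)/(line[i]-line[i+1])
L=[(edge(g[r],244,256,140 if r>148 else 118),r) for r in range(128,173)]
L=np.array([x for x in L if x[0]]);q=plane(f,L[:,0],L[:,1],.043)
pf=np.polyfit(q[:,0],q[:,1],1);print("block left edge yaw",np.degrees(np.arctan(pf[0])),"res",np.std(np.polyval(pf,q[:,0])-q[:,1]))
ends=[edge(g[::-1,u],400-184,400-170,140) for u in range(254,268)];ends=399-np.array(ends);print(ends.round(1))
fe=plane(f,np.arange(254,268),ends,.043);print("front end",fe.mean(0).round(4))
# base plate front edge (row direction) bright bench->plate, columns 330..440, at z .016
B=[]
for u in range(400,455,3):
    e=edge(g[::-1,u],400-175,400-148,180)
    if e: B.append((u,399-e))
for u in range(222,248,3):
    e=edge(g[::-1,u],400-160,400-138,165)
    if e: B.append((u,399-e))
B=np.array(B);q2=plane(f,B[:,0],B[:,1],.016);p2=np.polyfit(q2[:,1],q2[:,0],1)
print(B.round(1).tolist());print("plate front edge yaw",-np.degrees(np.arctan(p2[0])),np.std(np.polyval(p2,q2[:,1])-q2[:,0]))
for yaw in (np.arctan(pf[0]),-np.arctan(p2[0])):
    ex=np.array([np.cos(yaw),np.sin(yaw)]);ey=np.array([-ex[1],ex[0]])
    pad=plane(f,458.4,82.,.126)[:2]
    O=pad+.1133*ey
    le=np.array([.53,np.polyval(pf,.53)])
    print(np.degrees(yaw),"O from pad",O.round(4),"block left edge y in stand",((le-O)@ey).round(4),"(92 exp) end x",((fe.mean(0)[:2]-O)@ex).round(4),"(-115) plate front x",((q2[:,:2]-O)@ex).mean().round(4),"(-85)")
E
```

```text
block left edge yaw 4.633782849381973 res 0.00022782606243386747
[175.2 175.2 175.2 175.3 175.3 175.3 175.3 175.4 175.6 175.6 175.6 175.6
 175.7 175.9]
front end [0.4821 0.0065 0.043 ]
[[400.0, 156.5], [403.0, 156.5], [406.0, 156.5], [409.0, 156.6], [412.0, 157.0], [415.0, 157.1], [418.0, 157.5], [421.0, 157.5], [424.0, 157.6], [427.0, 157.6], [430.0, 158.1], [433.0, 158.3], [436.0, 158.5], [439.0, 158.5], [442.0, 158.6], [445.0, 158.7], [448.0, 159.1], [451.0, 159.5], [454.0, 159.5], [222.0, 145.6], [225.0, 145.6], [228.0, 146.3], [231.0, 146.6], [234.0, 146.5], [237.0, 146.6], [240.0, 147.1], [243.0, 147.3], [246.0, 147.5]]
plate front edge yaw 4.422334903843789 0.0002220457851999631
4.633782849381973 O from pad [ 0.6019 -0.0625] block left edge y in stand 0.0907 (92 exp) end x -0.1139 (-115) plate front x -0.0842 (-85)
4.422334903843789 O from pad [ 0.6023 -0.0624] block left edge y in stand 0.0904 (92 exp) end x -0.1146 (-115) plate front x -0.0844 (-85)
```

Block top is at 43 mm, so the gap is about 19.5 mm and needs three shims. Stand: yaw 4.5°, origin (0.602, -0.062). Now press the tail.

```bash
python3 -c "
from h import *
plan((.611,-.1765,.14,4.5),(.611,-.1765,.108,4.5))"
```

```text
t 1.5 pos [ 0.4995 -0.0611  0.2992] head 7.61 tilt [-0.0005 -0.0001] F [-1.2 -0.8 -0.6] w 0.4
off [95.4, 129.1, 159.1] yaw 3.11
off [95.4, 129.1, 191.1] yaw 3.11
```

Call:
servo_tool(offset=[[95,129,130],[95,129,130],[95,129,130],[95,129,130],[95,129,159],[95,129,168],[95,129,174],[95,129,174]], yaw=[3.1,3.1,3.1,3.1,3.1,3.1,3.1,3.1], hand=[0,0,0,0,0,0,0,0])

```text
time: 2.3
tool_pos: [0.6098, -0.1774, 0.126]
tcp_rot: [0.0, 0.999, 0.038, -0.0]
ft_force: [-1.1, 0.9, 1.3]
width: 0.0005
grasp_force: 0.5
```

Call:
servo_tool(offset=[[0,0,4],[0,0,8],[0,0,11],[0,0,13],[0,0,15],[0,0,16],[0,0,16]], yaw=[0,0,0,0,0,0,0], hand=[0,0,0,0,0,0,0])

```text
time: 3.0
tool_pos: [0.6112, -0.1776, 0.1105]
tcp_rot: [0.0, 0.999, 0.038, 0.001]
ft_force: [-0.5, -1.9, 7.2]
width: 0.0004
grasp_force: 3.6
```

Call:
servo_tool(offset=[[0,0,1],[0,0,2],[0,0,2]], yaw=[0,0,0], hand=[0,0,0])

```text
time: 3.3
tool_pos: [0.6113, -0.1776, 0.1103]
tcp_rot: [0.0, 0.999, 0.038, 0.001]
ft_force: [-6.9, -0.1, 21.8]
width: 0.0002
grasp_force: 10.7
```

Call:
servo_tool(offset=[[0,0,-4],[0,0,-30],[-20,-40,-80],[-60,-80,-130],[-100,-120,-180],[-110,-129,-190],[-110,-129,-190]], yaw=[0,0,0,0,0,0,0], hand=[0,0,0,0,0,0,0])

```text
time: 4.0
tool_pos: [0.4895, -0.0545, 0.2992]
tcp_rot: [-0.0, 0.999, 0.039, 0.001]
ft_force: [0.2, 0.0, -0.3]
width: 0.0005
grasp_force: 0.0
```

```bash
python3 - <<'E'
from h import *;from bench import *;import pickle
plan((.46,.26,.32,0),(.42,.26,.34,0))
f=grab_frame("wrist");pickle.dump(f,open("w2.pkl","wb"))
P=cloud(f);c=f["color"].max(2)
u,v=proj(f,np.array([.611,-.177,.11])).round().astype(int);print(u,v,c[v,u],P[v-6:v+7:3,u-6:u+7:6,2].round(4).tolist())
for y in(-.15,-.116,.0+.06,.09,.1):
    e=np.array([.602-.0785*y,-.062+.997*y,.104]);u,v=proj(f,e).round().astype(int);print(y,u,v,c[v,u],np.round(P[v,u],4))
E
```

```text
t 4.0 pos [ 0.4895 -0.0545  0.2992] head 4.52 tilt [0.0011 0.0007] F [ 0.2  0.  -0.3] w 0.5
off [-4.6, -315.9, -20.7] yaw 4.52
off [-44.4, -319.0, -40.7] yaw 4.52
454 63 40 [[0.1088, 0.1088, 0.1093], [0.1092, 0.1104, 0.1089], [0.1099, 0.1106, 0.1085], [0.1089, 0.1097, 0.1097], [0.1096, 0.1109, 0.1101]]
-0.15 488 64 112 [ 0.6133 -0.2098  0.1075]
-0.116 453 64 39 [ 0.6104 -0.1759  0.1097]
0.06 269 64 129 [ 0.5975 -0.0024  0.1038]
0.09 237 64 195 [0.5954 0.0287 0.1014]
0.1 227 64 154 [0.603  0.0604 0.0147]
```

The table holds level (pad at 110 mm with nothing touching it). Now I look at the shims.

Call:
servo_tool(offset=[[-65,-332,-20],[-65,-332,-20],[-65,-332,-20],[-65,-332,-20],[-65,-332,-20],[-65,-332,-20],[-65,-332,-20],[-65,-332,-20]], yaw=[4.5,4.5,4.5,4.5,4.5,4.5,4.5,4.5], hand=[50,50,50,50,50,50,50,50])

```text
time: 4.85
tool_pos: [0.3978, 0.2751, 0.3175]
tcp_rot: [-0.002, 1.0, 0.004, -0.001]
ft_force: [-0.1, 0.4, 0.5]
width: 0.0501
grasp_force: 0.0
```

```bash
python3 - <<'E'
from h import *;from bench import *;import pickle
plan()
f=grab_frame("wrist");pickle.dump(f,open("w3.pkl","wb"));cv2.imwrite("pics/w3.png",f["color"][...,::-1])
c=f["color"].astype(int)
m=((c.max(2)<105)&(c.max(2)-c.min(2)<25)).astype(np.uint8)
k,l,st,ce=cv2.connectedComponentsWithStats(m)
for i in range(1,k):
    if not 400<st[i,4]<12000: continue
    v,u=np.nonzero(l==i);q=plane(f,u,v,.008)[:,:2]*1000
    r=cv2.minAreaRect(q.astype(np.float32));b=cv2.boxPoints(r)
    print(st[i],[np.round(a,1) for a in r])
E
```

```text
t 4.85 pos [0.3978 0.2751 0.3175] head 0.44 tilt [-0.0011  0.0034] F [-0.1  0.4  0.5] w 50.1
[ 348    0   34  111 2569] [array([530.9, 213.9]), array([ 31.4, 129.7]), np.float64(86.7)]
[ 509    0  131   99 4696] [array([539.5, -45.8]), array([113.5, 152.6]), np.float64(0.3)]
[ 290    3   41  117 2666] [array([521.3, 285. ]), array([ 30.9, 137.2]), np.float64(79.9)]
[  0  35  29  28 677] [array([536.6, 657.9]), array([34.8, 31.8]), np.float64(76.7)]
[ 38  34  45  42 932] [array([525.9, 599.1]), array([48.4, 57.2]), np.float64(64.0)]
[ 230   34   24  112 2402] [array([487.4, 371.9]), array([ 29.8, 137.2]), np.float64(87.4)]
```

View pics/w3.png

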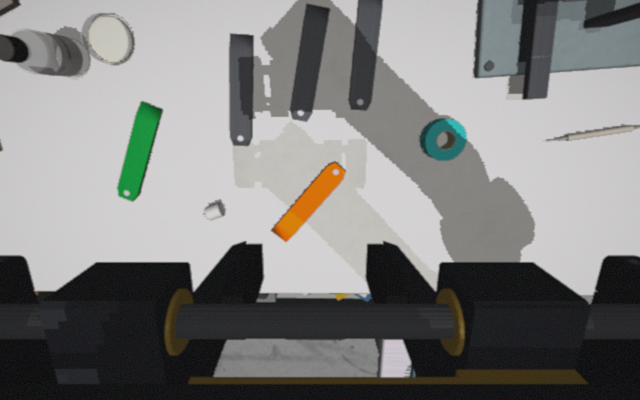

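Wrist view: shims A (365,55), B (310,60), C (241,88), with dots at (360,102), (300,114), (240,138). The green (140,150) and orange (308,200) ones are decoys. I measure the dots for grasp poses.

```bash
python3 - <<'E'
from h import *;import pickle
f=pickle.load(open("w3.pkl","rb"));g=f["color"].astype(float).max(2);G=[]
for n,(u,v),h in(("A",(360,102),-3.3),("B",(300,114),-10.1),("C",(240,138),-2.6)):
    w=g[v-6:v+7,u-6:u+7];w=np.clip(w-115,0,None);
    yy,xx=np.mgrid[-6:7,-6:7];w=w*((xx**2+yy**2)<22)
    uu,vv=u+(w*xx).sum()/w.sum(),v+(w*yy).sum()/w.sum()
    d=plane(f,uu,vv,.008)[:2];a=np.radians(h);e=np.array([np.cos(a),np.sin(a)])
    print(n,(round(uu,1),round(vv,1)),"dot",d.round(4),"grip",(d+.02*e).round(4),"centre",(d+.06*e).round(4))
    G.append((*(d+.02*e),.05,h))
plan(*G)
E
```

```text
A (np.float64(359.8), np.float64(101.7)) dot [0.4764 0.2168] grip [0.4963 0.2157] centre [0.5363 0.2134]
B (np.float64(300.2), np.float64(112.7)) dot [0.4618 0.2954] grip [0.4815 0.2919] centre [0.5209 0.2849]
C (np.float64(240.0), np.float64(137.9)) dot [0.4282 0.3774] grip [0.4482 0.3765] centre [0.4882 0.3747]
t 4.9 pos [0.3992 0.2718 0.3171] head 0.23 tilt [-0.0011  0.0011] F [ 0.2 -1.1 -0.2] w 49.8
off [97.2, 56.8, 266.9] yaw 3.53
off [82.7, -19.6, 267.0] yaw 10.33
off [49.8, -104.2, 267.2] yaw 2.83
```

Call:
servo_tool(offset=[[97,57,240],[97,57,240],[97,57,240],[97,57,240],[97,57,240],[97,57,240],[97,57,262],[97,57,262]], yaw=[3.5,3.5,3.5,3.5,3.5,3.5,3.5,3.5], hand=[50,50,50,50,50,50,50,50])

```text
time: 5.7
tool_pos: [0.4962, 0.2104, 0.0539]
tcp_rot: [0.001, 0.999, -0.032, -0.002]
ft_force: [-0.3, -0.2, -0.5]
width: 0.0497
grasp_force: 0.0
```

```bash
python3 - <<'E'
from h import *;from bench import *
f=grab_frame("wrist")
plan((.4963,.2157,.003,-3.3));plan()
cv2.imwrite("pics/w4.png",f["color"][...,::-1])
c=f["color"].astype(int);m=((c.max(2)<110)&(c.max(2)-c.min(2)<25)).astype(np.uint8)
for x in(.495,.51,.525,.54,.555,.57):
    # width profile across shim at world x
    ys=np.arange(.17,.26,.0005);uv=proj(f,np.stack([0*ys+x,ys,0*ys+.008],-1)).round().astype(int)
    ok=(uv[:,0]>=0)&(uv[:,0]<640)&(uv[:,1]>=0)&(uv[:,1]<400)
    d=np.array([m[v,u] if o else 0 for (u,v),o in zip(uv,ok)]);r=np.nonzero(d)[0]
    if len(r):print(x,ys[r[0]].round(4),ys[r[-1]].round(4),d.mean().round(2))
E
```

```text
t 5.75 pos [0.497  0.2113 0.0554] head -3.64 tilt [-0.0017 -0.0008] F [0.4 0.4 0.1] w 50.0
off [-0.9, -4.4, 52.4] yaw -0.34
t 5.75 pos [0.497  0.2113 0.0554] head -3.64 tilt [-0.0017 -0.0008] F [0.4 0.4 0.1] w 50.0
0.495 0.2015 0.23 0.32
0.51 0.2 0.23 0.34
0.525 0.1985 0.229 0.34
0.54 0.198 0.2275 0.33
0.555 0.197 0.226 0.33
0.57 0.1965 0.2255 0.33
```

View pics/w4.png

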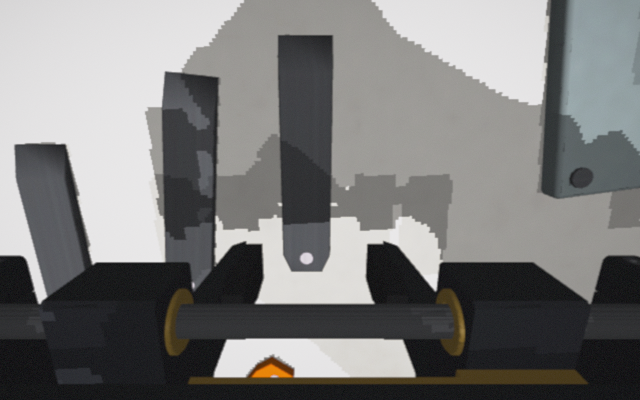

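Picture: shim A sits between the open fingers, slightly left of centre (dot at (306,258)), and the neighbours are clear of the fingers. Descend and grip.

Call:
servo_tool(offset=[[-1,-4,20],[-1,-4,40],[-1,-4,48],[-1,-4,52],[-1,-4,52],[-1,-4,52]], yaw=[0,0,0,0,0,0], hand=[50,50,50,50,50,50])

```text
time: 6.35
tool_pos: [0.4976, 0.2161, 0.0044]
tcp_rot: [-0.0, 0.999, -0.032, 0.001]
ft_force: [0.1, 0.5, 0.6]
width: 0.0501
grasp_force: 0.0
```

Call:
servo_tool(offset=[[0,0,0],[0,0,0],[0,0,0],[0,0,0]], yaw=[0,0,0,0], hand=[20,20,20,20])

```text
time: 6.75
tool_pos: [0.4972, 0.2158, 0.0037]
tcp_rot: [-0.0, 0.999, -0.032, 0.0]
ft_force: [-0.0, -0.3, 3.3]
width: 0.0293
grasp_force: 30.0
```

```bash
cat >> h.py <<'E'
O=np.array([.602,-.0622]);_y=np.radians(4.5);EX=np.array([np.cos(_y),np.sin(_y)]);EY=np.array([-EX[1],EX[0]])
def S(x,y,z): p=O+x/1e3*EX+y/1e3*EY; return (p[0],p[1],z/1e3,4.5)
def instand():
    from bench import observe
    d=np.array(observe()["tool_pos"]);print("stand xy mm",((d[:2]-O)@EX*1e3).round(1),((d[:2]-O)@EY*1e3).round(1),"z",(d[2]*1e3).round(1))
E
python3 -c "
from h import *
plan((.44,.195,.09,0),S(-160,79,90),S(-160,79,55))"
```

```text
t 6.75 pos [0.4972 0.2158 0.0037] head -3.64 tilt [0.0004 0.    ] F [-0.  -0.3  3.3] w 29.3
off [-55.7, 24.4, -86.3] yaw -3.64
off [-47.3, 215.3, -86.3] yaw -8.14
off [-47.3, 215.3, -51.3] yaw -8.14
```

Call:
servo_tool(offset=[[0,0,-30],[-28,12,-60],[-56,25,-86],[-54,70,-86],[-51,115,-86],[-50,160,-86],[-48,200,-86],[-47,215,-86]], yaw=[0,-1,-3,-5,-7,-8.1,-8.1,-8.1], hand=[20,20,20,20,20,20,20,20])

```text
time: 7.55
tool_pos: [0.4354, -0.0003, 0.0891]
tcp_rot: [0.001, 0.999, 0.036, -0.001]
ft_force: [-0.8, 0.1, -0.8]
width: 0.0289
grasp_force: 30.0
```

Call:
servo_tool(offset=[[0,0,20],[0,0,36],[0,0,36],[0,0,36]], yaw=[0,0,0,0], hand=[20,20,20,20])

```text
time: 7.95
tool_pos: [0.4362, 0.0044, 0.0534]
tcp_rot: [-0.0, 0.999, 0.039, -0.0]
ft_force: [0.7, -0.4, -0.7]
width: 0.029
grasp_force: 30.0
```

```bash
python3 - <<'E'
from h import *;from bench import *;import pickle
f=grab_frame("wrist");instand();plan(S(-150,79,48))
cv2.imwrite("pics/w5.png",f["color"][...,::-1]);pickle.dump(f,open("w5.pkl","wb"))
E
```

```text
stand xy mm -159.6 79.5 z 53.8
t 8.0 pos [0.4367 0.0045 0.0538] head 4.5 tilt [0.0003 0.0001] F [-0.1 -0.2 -0.9] w 29.1
off [9.6, 0.5, 5.8] yaw 0.0
```

View pics/w5.png

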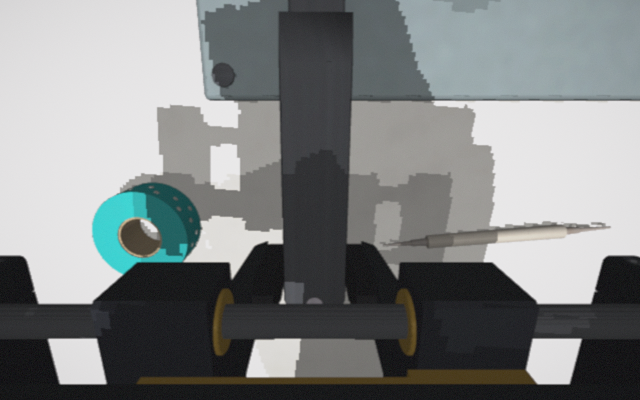

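Shim A is centred over the block (nose at columns 279-353, block at 288-343). Lower onto the block and slide in.

Call:
servo_tool(offset=[[0,0,4],[0,0,6],[0,0,7],[0,0,7.5]], yaw=[0,0,0,0], hand=[20,20,20,20])

```text
time: 8.4
tool_pos: [0.4366, 0.0043, 0.046]
tcp_rot: [0.0, 0.999, 0.039, 0.0]
ft_force: [-0.4, 0.5, 2.6]
width: 0.0291
grasp_force: 30.0
```

Call:
servo_tool(offset=[[15,0,0],[35,0,0],[50,0,0],[60,0,0],[65,0,0],[70,0,0],[70,0,0]], yaw=[0,0,0,0,0,0,0], hand=[20,20,20,20,20,20,20])

```text
time: 9.1
tool_pos: [0.5058, 0.0095, 0.046]
tcp_rot: [0.0, 0.999, 0.039, -0.001]
ft_force: [-1.7, -0.9, 4.3]
width: 0.0292
grasp_force: 30.0
```

```bash
python3 -c "
from h import *
instand();plan()"
```

```text
stand xy mm -90.3 79.0 z 46.0
t 9.1 pos [0.5058 0.0095 0.046 ] head 4.47 tilt [-0.0013 -0.0006] F [-1.7 -0.9  4.3] w 29.2
```

Call:
servo_tool(offset=[[4,0,0],[7,0,0],[9,0,0],[10,0,0],[11,0,0],[11,0,0]], yaw=[0,0,0,0,0,0], hand=[20,20,20,20,20,20])

```text
time: 9.7
tool_pos: [0.5149, 0.01, 0.0458]
tcp_rot: [0.001, 0.999, 0.039, -0.002]
ft_force: [-7.1, -0.7, 9.9]
width: 0.0292
grasp_force: 30.0
```

```bash
python3 -c "
from h import *
instand();plan()"
```

```text
stand xy mm -81.1 78.8 z 45.8
t 9.7 pos [0.5149 0.01   0.0458] head 4.46 tilt [-0.0045 -0.0015] F [-7.1 -0.7  9.9] w 29.2
```

Call:
servo_tool(offset=[[0,0,0],[0,0,0],[0,0,-10],[0,0,-40],[-10,-30,-54],[-15,-80,-54],[-20,-130,-54],[-25,-180,-54]], yaw=[0,0,0,0,4,8,12,14.5], hand=[50,50,50,50,50,50,50,50])

```text
time: 10.5
tool_pos: [0.4785, 0.1891, 0.1009]
tcp_rot: [-0.0, 0.996, -0.089, 0.001]
ft_force: [0.7, 0.8, 0.2]
width: 0.05
grasp_force: 0.0
```

```bash
python3 -c "
from h import *
plan((.4815,.2919,.05,-10.1),(.4815,.2919,.002,-10.1))"
```

```text
t 10.5 pos [0.4785 0.1891 0.1009] head -10.22 tilt [0.0017 0.0007] F [0.7 0.8 0.2] w 50.0
off [-15.4, -101.6, 51.0] yaw -0.12
off [-15.4, -101.6, 99.0] yaw -0.12
```

Call:
servo_tool(offset=[[-8,-48,25],[-15,-95,50],[-15,-101,51],[-15,-101,51]], yaw=[0,0,0,0], hand=[50,50,50,50])

```text
time: 10.9
tool_pos: [0.4804, 0.292, 0.0487]
tcp_rot: [-0.001, 0.996, -0.085, -0.0]
ft_force: [0.7, -0.2, -0.2]
width: 0.0501
grasp_force: 0.0
```

```bash
cat > chk.py <<'E'
from h import *;from bench import *;import sys
x0,y0,a=map(float,sys.argv[1:4])
f=grab_frame("wrist");c=f["color"].astype(int);m=((c.max(2)<110)&(c.max(2)-c.min(2)<25)).astype(np.uint8)
mid=[]
for s in(.0,.02,.04,.06):
    e=np.array([np.cos(np.radians(a)),np.sin(np.radians(a))]);n=np.array([-e[1],e[0]])
    t=np.arange(-.027,.027,.0005);p=np.array([x0,y0])+s*e+t[:,None]*n
    uv=proj(f,np.c_[p,0*t+.008]).round().astype(int);d=np.array([m[v,u] if 0<=u<640 and 0<=v<400 else 0 for u,v in uv]);r=np.nonzero(d)[0]
    print(s,"from",t[r[0]].round(4),"to",t[r[-1]].round(4),"mid",((t[r[0]]+t[r[-1]])/2).round(4))
plan((x0,y0,.002,a))
# dot
u,v=proj(f,np.array([x0,y0,.008])-np.r_[.02*e,0]).round().astype(int);g=c.max(2)[v-14:v+15,u-14:u+15];w=np.clip(g-150,0,None)
print("dot px exp",u,v,"max",g.max());cv2.imwrite(f"pics/chk{sys.argv[4]}.png",f["color"][...,::-1])
E
python3 chk.py .4815 .2919 -10.1 B
```

```text
0.0 from -0.014 to 0.014 mid 0.0
0.02 from -0.015 to 0.015 mid 0.0
0.04 from -0.0145 to 0.015 mid 0.0003
0.06 from -0.014 to 0.015 mid 0.0005
t 10.95 pos [0.4812 0.2893 0.0491] head -9.97 tilt [-0.0002 -0.0004] F [ 0.9 -0.5 -0.3] w 49.8
off [-0.1, -2.6, 47.1] yaw 0.13
dot px exp 314 260 max 224
```

Call:
servo_tool(offset=[[0,-1,20],[0,-1,38],[0,-1,44],[0,-1,46],[0,-1,46]], yaw=[0,0,0,0,0], hand=[50,50,50,50,50])

```text
time: 11.45
tool_pos: [0.4821, 0.2895, 0.0036]
tcp_rot: [0.0, 0.996, -0.088, 0.0]
ft_force: [0.8, -0.2, 0.6]
width: 0.0499
grasp_force: 0.0
```

Call:
servo_tool(offset=[[0,0,0],[0,0,0],[0,0,0],[0,0,0]], yaw=[0,0,0,0], hand=[20,20,20,20])

```text
time: 11.85
tool_pos: [0.4817, 0.2907, 0.0034]
tcp_rot: [-0.0, 0.996, -0.087, 0.0]
ft_force: [0.1, 0.1, 5.2]
width: 0.0288
grasp_force: 30.0
```

```bash
python3 -c "
from h import *
plan((.43,.26,.1,-8),(.43,.195,.1,0),S(-160,79,100),S(-160,79,60))"
```

```text
t 11.85 pos [0.4817 0.2907 0.0034] head -10.02 tilt [0.0008 0.0005] F [0.1 0.1 5.2] w 28.8
off [-45.5, 39.2, -96.6] yaw -2.02
off [-34.2, 103.2, -96.6] yaw -10.02
off [5.2, 290.2, -96.7] yaw -14.52
off [5.2, 290.2, -56.7] yaw -14.52
```

Call:
servo_tool(offset=[[0,0,-35],[-24,20,-68],[-45,45,-97],[-38,82,-97],[-30,122,-97],[-22,162,-97],[-14,202,-97],[-5,242,-97]], yaw=[0,-1,-2,-5,-9,-12,-14.5,-14.5], hand=[20,20,20,20,20,20,20,20])

```text
time: 12.65
tool_pos: [0.4338, 0.0513, 0.0999]
tcp_rot: [0.0, 0.999, 0.04, -0.0]
ft_force: [0.4, -0.8, -1.0]
width: 0.0295
grasp_force: 30.0
```

```bash
python3 -c "
from h import *
plan(S(-160,79,100),S(-160,79,58))"
```

```text
t 12.65 pos [0.4338 0.0513 0.0999] head 4.57 tilt [-0.0002 -0.0001] F [ 0.4 -0.8 -1. ] w 29.5
off [-1.3, 47.4, -0.1] yaw 0.07
off [-1.3, 47.4, 41.9] yaw 0.07
```

Call:
servo_tool(offset=[[-1,40,0],[-1,47,20],[-1,47,38],[-1,47,41],[-1,47,41]], yaw=[0,0,0,0,0], hand=[20,20,20,20,20])

```text
time: 13.15
tool_pos: [0.4365, 0.0063, 0.0587]
tcp_rot: [-0.0, 0.999, 0.039, -0.001]
ft_force: [0.5, 0.6, -1.6]
width: 0.0292
grasp_force: 30.0
```

```bash
python3 - <<'E'
from h import *;from bench import *
f=grab_frame("wrist");instand();plan(S(-160,79,55))
cv2.imwrite("pics/w6.png",f["color"][0:300,160:480,::-1])
E
```

```text
stand xy mm -159.1 81.5 z 59.1
t 13.2 pos [0.437  0.0066 0.0591] head 4.53 tilt [-0.0002  0.0002] F [ 0.8  1.1 -0.2] w 29.4
off [-0.9, 2.5, 4.1] yaw 0.03
```

View pics/w6.png

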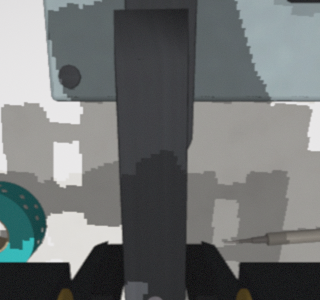

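Shim B is held over shim A, about 2.5 mm to the left (A's right edge shows at column 193, B's at 188). Shift right, lower and slide in.

Call:
servo_tool(offset=[[0,2.5,1],[0,2.5,3],[0,2.5,4],[0,2.5,5],[0,2.5,5]], yaw=[0,0,0,0,0], hand=[20,20,20,20,20])

```text
time: 13.7
tool_pos: [0.4374, 0.0035, 0.054]
tcp_rot: [0.0, 0.999, 0.039, 0.0]
ft_force: [-1.3, 0.2, 1.4]
width: 0.0293
grasp_force: 30.0
```

```bash
python3 -c "
from h import *
instand();plan()"
```

```text
stand xy mm -158.9 78.4 z 54.0
t 13.7 pos [0.4374 0.0035 0.054 ] head 4.48 tilt [ 0.0004 -0.0001] F [-1.3  0.2  1.4] w 29.3
```

Call:
servo_tool(offset=[[15,0,0],[32,0,0],[48,0,0],[60,0,0],[68,0,0],[72,0,0],[74,0,0],[74,0,0]], yaw=[0,0,0,0,0,0,0,0], hand=[20,20,20,20,20,20,20,20])

```text
time: 14.5
tool_pos: [0.5089, 0.009, 0.054]
tcp_rot: [0.001, 0.999, 0.039, -0.002]
ft_force: [-6.8, -1.1, 10.4]
width: 0.0292
grasp_force: 30.0
```

Call:
servo_tool(offset=[[2,0,0],[3,0,0],[4,0,0],[5,0,0],[5,0,0]], yaw=[0,0,0,0,0], hand=[20,20,20,20,20])

```text
time: 15.0
tool_pos: [0.5124, 0.0093, 0.0539]
tcp_rot: [0.001, 0.999, 0.039, -0.004]
ft_force: [-11.0, -0.6, 15.2]
width: 0.0292
grasp_force: 30.0
```

```bash
python3 -c "
from h import *
instand();plan()"
```

```text
stand xy mm -83.7 78.3 z 53.9
t 15.0 pos [0.5124 0.0093 0.0539] head 4.48 tilt [-0.007  -0.0019] F [-11.   -0.6  15.2] w 29.2
```

Call:
servo_tool(offset=[[0,0,-1],[0,0,-2],[1,0,-2],[2,0,-2],[2,0,-2]], yaw=[0,0,0,0,0], hand=[20,20,20,20,20])

```text
time: 15.5
tool_pos: [0.5154, 0.0096, 0.0549]
tcp_rot: [0.0, 0.999, 0.039, -0.003]
ft_force: [-5.2, -0.0, -0.0]
width: 0.0294
grasp_force: 30.0
```

```bash
python3 -c "
from h import *
instand();plan()"
```

```text
stand xy mm -80.7 78.4 z 54.9
t 15.5 pos [0.5154 0.0096 0.0549] head 4.48 tilt [-0.0053 -0.0007] F [-5.2 -0.  -0. ] w 29.4
```

Call:
servo_tool(offset=[[0,0,0],[0,0,0],[0,0,-10],[0,0,-40],[-10,-30,-50],[-20,-80,-50],[-30,-130,-50],[-40,-180,-50]], yaw=[0,0,0,0,2,5,7,7.1], hand=[50,50,50,50,50,50,50,50])

```text
time: 16.3
tool_pos: [0.4653, 0.1853, 0.1072]
tcp_rot: [-0.001, 1.0, -0.024, 0.001]
ft_force: [0.6, 0.3, 0.9]
width: 0.05
grasp_force: 0.0
```

```bash
python3 - <<'E'
from h import *
plan((.4482,.3765,.05,-2.6))
E
```

```text
t 16.3 pos [0.4653 0.1853 0.1072] head -2.74 tilt [0.0027 0.0011] F [0.6 0.3 0.9] w 50.0
off [-26.3, -190.1, 57.4] yaw -0.14
```

Call:
servo_tool(offset=[[-10,-45,0],[-18,-90,0],[-24,-135,10],[-26,-175,40],[-26,-190,57],[-26,-190,57],[-26,-190,57]], yaw=[0,0,0,0,0,0,0], hand=[50,50,50,50,50,50,50])

```text
time: 17.0
tool_pos: [0.448, 0.3738, 0.0495]
tcp_rot: [0.0, 1.0, -0.023, 0.0]
ft_force: [0.4, -0.2, -0.1]
width: 0.05
grasp_force: 0.0
```

```bash
python3 chk.py .4482 .3765 -2.6 C
```

```text
0.0 from -0.0145 to 0.014 mid -0.0002
0.02 from -0.0155 to 0.0145 mid -0.0005
0.04 from -0.0155 to 0.014 mid -0.0007
0.06 from -0.016 to 0.0135 mid -0.0012
t 17.05 pos [0.4486 0.3733 0.0499] head -2.71 tilt [ 0.0012 -0.0001] F [-0.2 -0.5  0.6] w 50.0
off [-0.6, -3.2, 47.9] yaw -0.11
dot px exp 310 261 max 224
```

Call:
servo_tool(offset=[[0,-3,20],[0,-3,38],[0,-3,44],[0,-3,46.5],[0,-3,46.5]], yaw=[0.5,0.5,0.5,0.5,0.5], hand=[50,50,50,50,50])

```text
time: 17.55
tool_pos: [0.4484, 0.3769, 0.0032]
tcp_rot: [-0.0, 1.0, -0.028, 0.0]
ft_force: [0.3, 0.6, 0.2]
width: 0.05
grasp_force: 0.0
```

Call:
servo_tool(offset=[[0,0,0],[0,0,0],[0,0,0],[0,0,0]], yaw=[0,0,0,0], hand=[20,20,20,20])

```text
time: 17.95
tool_pos: [0.4479, 0.3774, 0.0029]
tcp_rot: [-0.0, 1.0, -0.027, 0.0]
ft_force: [-0.4, -1.6, 5.3]
width: 0.029
grasp_force: 30.0
```

```bash
python3 -c "
from h import *
plan((.43,.34,.1,-3),(.43,.195,.11,0),S(-160,79,110))"
```

```text
t 17.95 pos [0.4479 0.3774 0.0029] head -3.13 tilt [0.0005 0.0002] F [-0.4 -1.6  5.3] w 29.0
off [-15.8, 38.3, -97.1] yaw -0.13
off [-7.9, 183.1, -107.1] yaw -3.13
off [8.8, 373.5, -107.2] yaw -7.63
```

Call:
servo_tool(offset=[[0,0,-35],[-10,20,-70],[-20,50,-100],[-17,97,-107],[-15,145,-107],[-12,193,-107],[-8,241,-107],[-4,289,-107]], yaw=[0,0,0,-1,-3,-5,-7,-7.6], hand=[20,20,20,20,20,20,20,20])

```text
time: 18.75
tool_pos: [0.4276, 0.0872, 0.1095]
tcp_rot: [0.0, 0.999, 0.04, 0.0]
ft_force: [1.0, -0.3, -0.6]
width: 0.0293
grasp_force: 30.0
```

```bash
python3 -c "
from h import *
plan(S(-160,79,110),S(-160,79,66))"
```

```text
t 18.75 pos [0.4276 0.0872 0.1095] head 4.57 tilt [ 0.0004 -0.    ] F [ 1.  -0.3 -0.6] w 29.3
off [2.0, 83.6, -0.5] yaw 0.07
off [2.0, 83.6, 43.5] yaw 0.07
```

Call:
servo_tool(offset=[[0,45,0],[2,78,0],[2,84,20],[2,84,40],[2,84,43],[2,84,43],[2,84,43]], yaw=[0,0,0,0,0,0,0], hand=[20,20,20,20,20,20,20])

```text
time: 19.45
tool_pos: [0.4369, 0.0059, 0.067]
tcp_rot: [-0.0, 0.999, 0.04, 0.0]
ft_force: [-1.1, 0.5, -1.4]
width: 0.0289
grasp_force: 30.0
```

```bash
python3 - <<'E'
from h import *;from bench import *
f=grab_frame("wrist");instand();plan(S(-160,79,63))
cv2.imwrite("pics/w7.png",f["color"][0:300,160:480,::-1])
E
```

```text
stand xy mm -159.1 80.8 z 67.1
t 19.5 pos [0.4371 0.0058 0.0671] head 4.52 tilt [0.0013 0.0001] F [ 0.2 -0.2 -0.4] w 29.3
off [-0.9, 1.8, 4.1] yaw 0.02
```

View pics/w7.png

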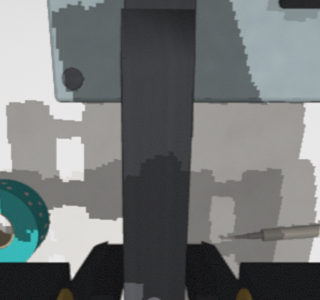

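Shim C hangs aligned over the stack (nose at crop columns 121-195). Lower it gently.

Call:
servo_tool(offset=[[0,2,2],[0,2,4],[0,2,5],[0,2,5.5],[0,2,5.5]], yaw=[0,0,0,0,0], hand=[20,20,20,20,20])

```text
time: 20.0
tool_pos: [0.4368, 0.0033, 0.061]
tcp_rot: [0.0, 0.999, 0.039, 0.0]
ft_force: [0.6, -0.9, 1.8]
width: 0.0293
grasp_force: 30.0
```

Call:
servo_tool(offset=[[12,0,0],[22,0,0],[30,0,0],[36,0,0],[40,0,0],[40,0,0]], yaw=[0,0,0,0,0,0], hand=[20,20,20,20,20,20])

```text
time: 20.6
tool_pos: [0.4731, 0.006, 0.0606]
tcp_rot: [0.001, 0.999, 0.039, -0.004]
ft_force: [-14.3, -1.7, 17.8]
width: 0.0292
grasp_force: 30.0
```

```bash
python3 -c "
from h import *
instand();plan()"
```

```text
stand xy mm -123.1 78.1 z 60.6
t 20.6 pos [0.4731 0.006  0.0606] head 4.48 tilt [-0.0084 -0.0022] F [-14.3  -1.7  17.8] w 29.2
```

Call:
servo_tool(offset=[[0,0,-1],[0,0,-2],[0,0,-3],[0,0,-3]], yaw=[0,0,0,0], hand=[20,20,20,20])

```text
time: 21.0
tool_pos: [0.4771, 0.0066, 0.0639]
tcp_rot: [-0.0, 0.999, 0.039, 0.0]
ft_force: [-0.1, -0.9, -1.1]
width: 0.0291
grasp_force: 30.0
```

```bash
python3 -c "
from h import *
instand();plan()"
```

```text
stand xy mm -119.1 78.4 z 63.9
t 21.0 pos [0.4771 0.0066 0.0639] head 4.48 tilt [0.0005 0.0003] F [-0.1 -0.9 -1.1] w 29.1
```

Call:
servo_tool(offset=[[0,0,1],[3,0,1.5],[7,0,1.5],[11,0,1.5],[15,0,1.5],[15,0,1.5]], yaw=[0,0,0,0,0,0], hand=[20,20,20,20,20,20])

```text
time: 21.6
tool_pos: [0.4907, 0.0075, 0.062]
tcp_rot: [0.0, 0.999, 0.039, -0.001]
ft_force: [-2.8, -0.2, -0.8]
width: 0.0294
grasp_force: 30.0
```

```bash
python3 -c "
from h import *
instand();plan()"
```

```text
stand xy mm -105.5 78.2 z 62.0
t 21.6 pos [0.4907 0.0075 0.062 ] head 4.47 tilt [-0.0024 -0.0005] F [-2.8 -0.2 -0.8] w 29.4
```

Foot contact is just starting (Fx -2.8). Keep going.

Call:
servo_tool(offset=[[3,0,0],[6,0,0],[9,0,0],[12,0,0],[15,0,0],[18,0,0],[18,0,0]], yaw=[0,0,0,0,0,0,0], hand=[20,20,20,20,20,20,20])

```text
time: 22.3
tool_pos: [0.5035, 0.0081, 0.0619]
tcp_rot: [0.001, 0.999, 0.039, -0.006]
ft_force: [-17.1, -0.9, 17.2]
width: 0.029
grasp_force: 30.0
```

```bash
python3 -c "
from h import *
instand();plan()"
```

```text
stand xy mm -92.7 77.8 z 61.9
t 22.3 pos [0.5035 0.0081 0.0619] head 4.47 tilt [-0.0119 -0.003 ] F [-17.1  -0.9  17.2] w 29.0
```

Call:
servo_tool(offset=[[0,0,-1],[0,0,-2],[0,0,-2.5],[0,0,-2.5]], yaw=[0,0,0,0], hand=[20,20,20,20])

```text
time: 22.7
tool_pos: [0.5093, 0.009, 0.0647]
tcp_rot: [0.0, 0.999, 0.039, -0.0]
ft_force: [-3.7, -1.1, -3.1]
width: 0.0291
grasp_force: 30.0
```

```bash
python3 -c "
from h import *
instand();plan()"
```

```text
stand xy mm -86.9 78.2 z 64.7
t 22.7 pos [0.5093 0.009  0.0647] head 4.47 tilt [-0.0005 -0.0001] F [-3.7 -1.1 -3.1] w 29.1
```

Call:
servo_tool(offset=[[2,0,0],[4,0,0],[5,0,0.5],[6,0,1],[6,0,1]], yaw=[0,0,0,0,0], hand=[20,20,20,20,20])

```text
time: 23.2
tool_pos: [0.5152, 0.0095, 0.0637]
tcp_rot: [0.0, 0.999, 0.039, -0.0]
ft_force: [-4.1, 0.0, -2.0]
width: 0.0293
grasp_force: 30.0
```

```bash
python3 -c "
from h import *
instand();plan()"
```

```text
stand xy mm -80.9 78.3 z 63.7
t 23.2 pos [0.5152 0.0095 0.0637] head 4.48 tilt [-0.0006 -0.0001] F [-4.1  0.  -2. ] w 29.3
```

Call:
servo_tool(offset=[[0.5,0,0.7],[0.5,0,1.5],[0.5,0,2],[0.5,0,2],[0.5,0,2]], yaw=[0,0,0,0,0], hand=[20,20,20,20,20])

```text
time: 23.7
tool_pos: [0.5151, 0.0095, 0.062]
tcp_rot: [0.0, 0.999, 0.039, -0.001]
ft_force: [-7.7, -0.2, 2.1]
width: 0.0295
grasp_force: 30.0
```

```bash
python3 - <<'E'
from h import *;from bench import *;import pickle
instand();plan()
f=grab_frame("side");pickle.dump(f,open("s8.pkl","wb"))
a=cv2.resize(f["color"][150:240,265:365,::-1],None,fx=6,fy=6,interpolation=cv2.INTER_CUBIC);cv2.imwrite("pics/s8.png",a)
P=cloud(f)
w=grab_frame("wrist");Pw=cloud(w);u,v=proj(w,np.array([.611,-.177,.11])).round().astype(int)
print("pad",u,v,np.nanmedian(Pw[v-4:v+5,u-4:u+5,2]) if 0<=v<400 and 0<=u<640 else "out")
E
```

```text
stand xy mm -81.0 78.3 z 62.0
t 23.7 pos [0.5151 0.0095 0.062 ] head 4.49 tilt [-0.0015 -0.0005] F [-7.7 -0.2  2.1] w 29.5
pad 1016 74 out
```

View pics/s8.png

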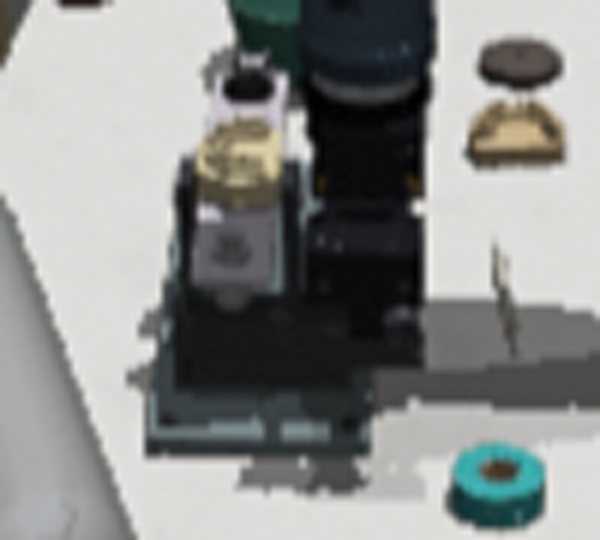

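The side view shows the three-shim stack between block and foot (crop 180-350, 300-385), noses at the stop, with the dome on top at (235,298). The bystanders are untouched. One last numeric check of the table's level, then hand in.

```bash
python3 - <<'E'
from h import *;from bench import *;import pickle
f=pickle.load(open("s8.pkl","rb"));P=cloud(f);u,v=proj(f,np.array([.611,-.177,.11])).round().astype(int)
print("pad",u,v,np.nanmedian(P[v-1:v+2,u-2:u+3].reshape(-1,3),0).round(3),f["color"][v,u])
plan()
print(hand_in())
E
```

```text
pad 306 164 [ 0.611 -0.178  0.109] [21 20 19]
t 23.8 pos [0.5151 0.0095 0.0621] head 4.48 tilt [-0.0015 -0.0004] F [-8.1 -0.8  3. ] w 29.3
the job is handed in; nothing more can be done
None
```

I handed the job in at 23.8 s: the table is caught level (pad at 109 mm), three shims are stacked to about the back stop, and the last one is under the foot and still gripped. The foot's lift was judged from the push force and stack height (about 4.5 mm), not measured directly.

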